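Find the full tin on the sauna shelf

TASK

One of the three identical closed tins on the tin board is full. Working along the row from the robot's left to its right, lift each tin a few centimetres straight up to feel its weight and set it back upright where it stood, then take the heaviest one and finish while still holding it up in the gripper, upright and still, its underside at least 10 cm above the board (if the last tin is the heaviest, you may simply keep it and raise it). The tins are thin-walled, so grip them lightly, set them down softly, never tip or drop one, and leave the other things on the shelf where they are.

Things in the scene. Friction and masses are not known exactly. Their poses are not given: they have to be found in the camera images.
- tin_a: closed round bare tinplate canister, 64 mm diameter, 120 mm tall, flat lid. Origin: centre of its underside, z up. The three look the same; each weighs 0.15 to 0.75 kg, the heaviest at least 0.2 kg more than the others; where it stands changes and can only be felt. Dents if the fingers press it with over 80 N in all (both fingers added: 40 N each) or it meets the board with over 60 N
- tin_b: closed round bare tinplate canister, 64 mm diameter, 120 mm tall, flat lid. Origin: centre of its underside, z up. The three look the same; each weighs 0.15 to 0.75 kg, the heaviest at least 0.2 kg more than the others; where it stands changes and can only be felt. Dents if the fingers press it with over 80 N in all (both fingers added: 40 N each) or it meets the board with over 60 N
- tin_c: closed round bare tinplate canister, 64 mm diameter, 120 mm tall, flat lid. Origin: centre of its underside, z up. The three look the same; each weighs 0.15 to 0.75 kg, the heaviest at least 0.2 kg more than the others; where it stands changes and can only be felt. Dents if the fingers press it with over 80 N in all (both fingers added: 40 N each) or it meets the board with over 60 N
- board: fixed brown wooden board, 140 (x) by 400 (y) by 18 mm, with three round cork mats (92 mm diameter, 4 mm thick, tops 22 mm above the shelf) 130 mm apart in a row along its y; a tin stands on each mat, within about 12 mm of its centre. Origin: centre of its underside, on the shelf; its y axis points along the row towards the robot's left. It does not move when pushed
- place_left (a point): centre of the top of the left cork mat (robot's left, +y end of the board), 22 mm above the shelf
- place_middle (a point): centre of the top of the middle cork mat (middle of the board), 22 mm above the shelf
- place_right (a point): centre of the top of the right cork mat (robot's right, -y end of the board), 22 mm above the shelf
- crock: bystander: lidded white ceramic crock, 144 mm diameter, 148 mm tall with its lid knob, wire handle folded down on one side; 1.3 kg. Origin: centre of its underside
- dispenser: bystander: white plastic push dispenser, 68 mm diameter, 182 mm tall, with a small spout to its -x. Origin: centre of its underside
- brush_holder: bystander: round wooden brush holder, 84 mm diameter, with a brush standing in it, 180 mm tall in all. Origin: centre of its underside
- ladle: bystander: stainless steel ladle lying on the shelf, bowl 86 mm wide and 34 mm high, handle reaching 290 mm to the ladle's -x. Origin: centre of the bowl's underside
There are look-alikes about, which are no part of the job. Leave any green look-alike of the tin_c alone.

How it is judged:
By the outcome, as a careful person would: the job done as asked, in the order asked, and still so for the second after the job is handed in, while the arm keeps its last pose, push and grip.
It also fails if it takes over 67 s, if anything falls off the work surface, if the arm or the gripper's body presses on something with over 40 N, if the wrist force passes 120 N, or if a joint passes its speed limit or range.

ROBOT

A 6-joint arm with a two-finger parallel gripper is mounted at the origin on the work surface. World frame = base frame: x ahead of the robot, y to its left, z up, the work surface at z = 0. Lengths are in m, angles in rad, forces in N, time in s.
With the tool pointing down it reaches from about 0.275 to 0.725 m from the base axis. Payload 15.9 kg.
Tool frame: the origin (TCP) lies on the centre line of the jaws, within the pads' length; the fingertips stand 14 mm ahead of it and the grasp point (between the pads) lies 5 mm behind it; z points along the fingers, y is the line along which they close (so a half turn about z gives the same grasp; the last joint's range is limited). The gripper opens to 85 mm and grips with 20 to 120 N. Pads are 22 mm wide; open, the fingers measure 114 mm over their backs; the gripper's body (76 mm by 85 mm) begins 54 mm behind the grasp point. The pads swing forward as they close: fully open they stand 13 mm farther back than shut.
Start: joints at [-1.325, 0.213, -0.034, 1.323, 0, 1.571], TCP at [0.122, -0.485, 0.245] pointing down, gripper open.
Joint ranges: [-2.98, 2.98], [-0.74, 1.72], [-1.14, 1.35], [-2.1, 2.04], [-1.57, 1.44], [-3.14, 3.14]. Speed limits (rad/s): [1.89, 1.89, 2.39, 2.57, 3.14, 3.14].

INTERFACE

Orientations are given as [roll, pitch, yaw] about the fixed x, y, z axes, in that order (R = Rz(yaw) Ry(pitch) Rx(roll)).
In Python, from bench import robot, eyes, finish_job, nets gives the robot as it stands. The module is installed in compiled form; this text tells all that it offers.
- The arm moves only by the tool move_arm, never from a script. Its argument "moves" is a list of rows, each an object with "grip": the closure, from 0 (fully open) to 1 (shut); "travel": the shift along the tool's x, y, z in mm, a list of three; "roll": the turn about the tool's z in degrees. A call has exactly 10 rows; each row shifts and turns the commanded pose from where the row before left it, along the tool's axes as they then stand; what a row does not reach is not made up. A row lasts 1/10 s, in which the tool goes at most 50 mm and 8.59 degrees, less where a joint would pass 70% of its speed; a pose out of reach is approached as far as the arm can. A call is refused whole if a number of a shift passes 50 or a number of a turn 8.59, either way. A call with a gripper value outside its range is refused whole. The fingers move at their own pace and stop on an object; "squeeze" is the grip in N (left out, the last holds). Time passes only in rows, so rows that do not move let the fingers close, or fill a call up. It gives the time, the measured TCP pose, the force, the opening and the grip force at its end, in the units of the state.
- robot.get_obs(): the state, without advancing time (a new reading comes with each control period).
- eyes.snapshot(name): name is "side" or "top" or "wrist"; returns a dict with "image" (480x640x3 uint8, red, green, blue), "K" (3x3 intrinsics, pixels), "camera_from_world" (4x4, takes a point from world to camera coordinates). Camera axes: x right, y down, z forward; pixel columns grow to the right and rows downward; lengths in m; the calibration is good to about 2 mm. The wrist camera is an equidistant fisheye: a pixel r from the principal point sees the ray r / f radians off the axis. A picture is of the moment at which its call begins. There is no depth.
- finish_job(): hands the job in; it is judged then, once.
Trained networks look in the newest picture that a camera, given by its name, has taken for a name from the list of things; names that differ only in an ending like _2 or _b are one class to them, and where a whole thing is asked for, a point or a joint stands for the part that bears it (a point fixed in the world has none). Each returns a list of dicts, best first, with "confidence" (0 to 1); they miss things now and then, are a little off and sometimes report something else, mostly with a low value. They report only what shows in the picture. A call takes as long as a camera call. They do not tell look-alikes from the thing itself.
- nets.spot_in(camera, thing): "box" ([left, top, width, height] in pixels, round what is visible of it).
- nets.outline_of(camera, thing): "pixels" (480x640 bool, what is visible of it) and "box" ([left, top, width, height] in pixels, round what is visible of it).
- nets.pinpoint(camera, thing): "point" ([column, row] in pixels: a listed point, or the origin of a listed thing).
The state is a dict: "time": time; "joints": joint angles; "joint_velocities": joint speeds; "effort": joint torques, N m; "ee_pos": TCP position; "ee_rot": TCP orientation; "force": force on the tool from outside, world axes, zero at the start; "ft_torque": the same for the moment, N m; "grip_width": finger opening in m; "gripper_force": force on a finger pad.
Only numpy, scipy, OpenCV 4.12 (cv2) and the standard library are available. Lean on these libraries where they do the work, as an engineer would, in place of code of your own. Each camera call takes 0.05 s, during which the arm holds its last target. There are 200 camera calls.

## Working session

There is one attempt and no reset: what is moved stays moved. The work goes in short steps, Python scripts to look and compute and a tool call to move; the robot and the scene stay as the last step left them, time stands still between calls to the robot, and variables do not carry over. Pictures are saved under pics/ and viewed, at most 10 in all, crops included, and the job is handed in when it is done.

Besides the shell and the picture viewer there is one more tool, called after "Call:" as name(argument=value, ...), one argument or row to a line, values as JSON. move_arm: Moves the arm, as the interface text tells. Its arguments: {"type":"object","properties":{"moves":{"type":"array"},"squeeze":{"type":"number"}},"required":["moves"]}

```bash
mkdir -p pics; cat > h.py <<'E'
import numpy as np,cv2
from bench import robot,eyes,nets
def ray(s,p):
    K=s["K"];T=np.array(s["camera_from_world"]);d=np.linalg.inv(K)@[p[0],p[1],1]
    return -T[:3,:3].T@T[:3,3],T[:3,:3].T@d
def atz(s,p,z):
    c,d=ray(s,p);return c+d*(z-c[2])/d[2]
def proj(s,P):
    T=np.array(s["camera_from_world"]);q=T[:3,:3]@P+T[:3,3];q=np.array(s["K"])@q;return q[:2]/q[2]
E
python3 - <<'E'
from h import *
for n in("side","top"):
    s=eyes.snapshot(n);cv2.imwrite(f"pics/{n}0.png",s["image"][:,:,::-1])
    c,_=ray(s,(0,0));print(n,c.round(3))
    for t in("tin_a","crock","dispenser","brush_holder","ladle","board"):
        print(t,[(np.round(o["box"]).tolist(),round(o["confidence"],2)) for o in nets.spot_in(n,t)][:6])
    for t in("place_left","place_middle","place_right"):
        print(t,[(np.round(o["point"]).tolist(),round(o["confidence"],2),atz(s,o["point"],.022).round(3).tolist()) for o in nets.pinpoint(n,t)][:2])
    print("tins",[(np.round(o["point"]).tolist(),round(o["confidence"],2),atz(s,o["point"],.022).round(3).tolist()) for o in nets.pinpoint(n,"tin_a")])
o=robot.get_obs();print(o)
E
```

```text
side [ 0.89  -0.985  0.933]
tin_a [([252.0, 175.0, 29.0, 51.0], 0.97), ([320.0, 192.0, 26.0, 55.0], 0.92), ([308.0, 224.0, 30.0, 60.0], 0.66), ([281.0, 346.0, 50.0, 90.0], 0.64), ([327.0, 160.0, 24.0, 50.0], 0.63)]
crock [([116.0, 332.0, 84.0, 95.0], 0.8)]
dispenser [([368.0, 95.0, 24.0, 64.0], 0.69)]
brush_holder [([279.0, 348.0, 51.0, 88.0], 0.63)]
ladle [([299.0, 161.0, 115.0, 25.0], 0.94), ([326.0, 163.0, 25.0, 48.0], 0.31)]
board [([286.0, 189.0, 84.0, 115.0], 0.9)]
place_left [([336.0, 206.0], 0.79, [0.509, 0.184, 0.022])]
place_middle [([329.0, 242.0], 0.7, [0.542, 0.041, 0.022])]
place_right [([324.0, 274.0], 0.83, [0.571, -0.072, 0.022])]
tins [([268.0, 220.0], 0.95, [0.37, 0.063, 0.022]), ([332.0, 240.0], 0.8, [0.545, 0.049, 0.022]), ([338.0, 206.0], 0.78, [0.516, 0.186, 0.022]), ([321.0, 275.0], 0.72, [0.564, -0.077, 0.022])]
top [0.333 0.01  1.174]
tin_a [([260.0, 306.0, 35.0, 31.0], 0.8), ([343.0, 211.0, 30.0, 40.0], 0.74), ([282.0, 218.0, 33.0, 34.0], 0.73), ([223.0, 232.0, 34.0, 37.0], 0.56)]
crock [([492.0, 274.0, 83.0, 75.0], 0.68)]
dispenser [([71.0, 222.0, 53.0, 40
[... 602 characters left out ...]
181, 0.022])]
{'time': 1.1, 'joints': array([-1.32501670e+00,  2.12917774e-01, -3.44120686e-02,  1.32348941e+00,
        1.28580878e-05,  1.57080915e+00]), 'joint_velocities': array([-0.00047296, -0.00024761,  0.0002366 , -0.00061384,  0.00066484,
       -0.00056522]), 'effort': array([-2.20864065e-03, -6.85956717e+01,  4.87332165e+01,  1.17777341e-03,
        1.67409580e-04, -3.70203657e-05]), 'ee_pos': array([ 0.12165628, -0.48495795,  0.24529216]), 'ee_rot': array([-3.14156973e+00, -1.28577939e-05,  2.45766802e-01]), 'force': array([-0.31337159, -0.24193275, -0.32120913]), 'ft_torque': array([-0.00336156, -0.03889912,  0.01702354]), 'gripper_force': 0.0, 'grip_width': 0.08547741380440402}
```

View images.

View pics/top0.png

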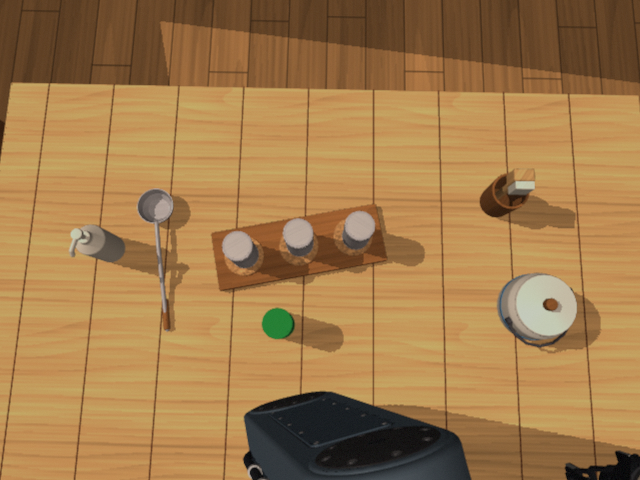

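View pics/side0.png

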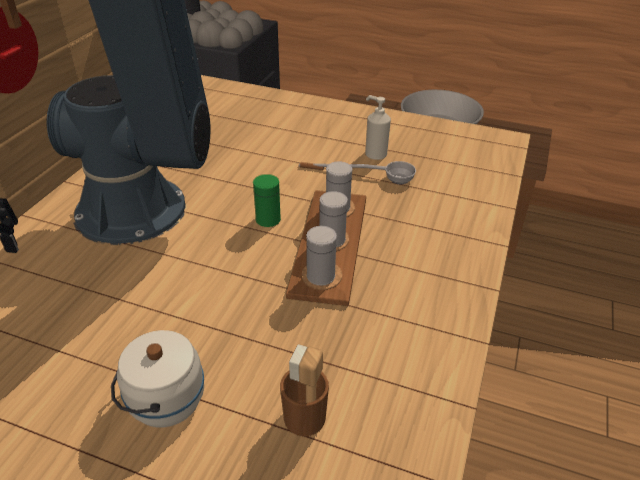

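The tins stand on the brown board: lids in the top view at about (238,246), (298,235) and (359,228). Possible mistakes are the green can at (278,324), the dispenser at (90,242), and the brush holder at (505,195). I choose the three bare-metal ones on the board. Next I measure the lids and check in a crop.

```bash
cat > m.py <<'E'
from h import *
from scipy.optimize import least_squares
s=eyes.snapshot("top");v=eyes.snapshot("side")
a=np.linspace(0,2*np.pi,60)
def hull(S,x,y):
    P=[proj(S,np.array([x+.032*np.cos(t),y+.032*np.sin(t),z])) for z in(.022,.142) for t in a]
    return cv2.convexHull(np.array(P,np.float32))
im=s["image"][:,:,::-1].copy();iv=v["image"][:,:,::-1].copy()
for n,S in(("top",s),("side",v)):
    hsv=cv2.cvtColor(S["image"],cv2.COLOR_RGB2HSV)
    S["m"]=((hsv[...,1]<75)&(hsv[...,2]>60)).astype(np.uint8)
def cost(p):
    c=0
    for S in(s,v):
        k=np.zeros((480,640),np.uint8);cv2.fillConvexPoly(k,np.round(hull(S,*p)*16).astype(np.int32),1,shift=4)
        i=(k&S["m"]).sum();c+=1-i/ (k.sum()+ (S["m"][cv2.dilate(k,np.ones((9,9)))>0]).sum()-i)
    return c
from scipy.optimize import minimize
for g in((.508,.183),(.549,.056),(.563,-.074)):
    # lid from top blob
    r=minimize(cost,g,method="Nelder-Mead",options=dict(initial_simplex=[g,(g[0]+.01,g[1]),(g[0],g[1]+.01)],xatol=2e-4,fatol=1e-4))
    print(r.x.round(4),round(r.fun,3))
    for S,I in((s,im),(v,iv)): cv2.polylines(I,[np.round(hull(S,*r.x)*16).astype(np.int32)],True,(0,255,0),1,shift=4)
A=cv2.resize(im[190:300,205:395],(760,440));B=cv2.resize(iv[150:300,250:400],(0,0),fx=3,fy=3)
cv2.imwrite("pics/c1.png",np.hstack([cv2.resize(im[195:275,210:390],(400,178*1)),cv2.resize(iv[155:300,280:370],(0,0),fx=4,fy=4)[:178]]) if 0 else np.vstack([cv2.resize(im[195:275,210:390],(540,240)),cv2.resize(iv[155:300,280:460],(540,360))[:350]]))
E
python3 m.py
```

```text
[0.513  0.1777] 0.257
[0.5441 0.052 ] 0.298
[ 0.5631 -0.0794] 0.229
```

View pics/c1.png

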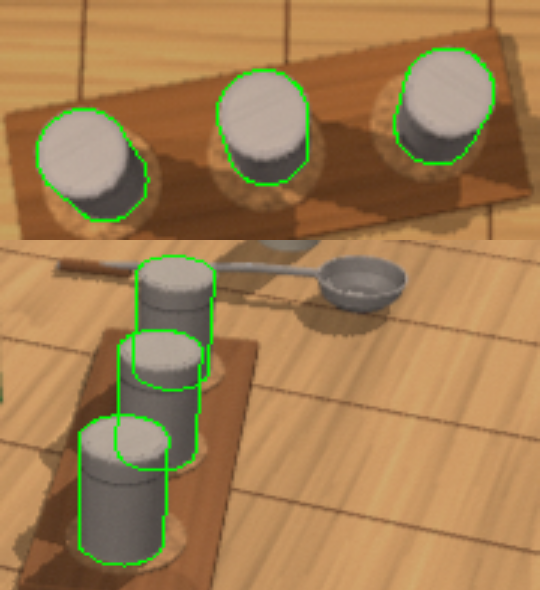

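Lids and bodies fit the outlines within a couple of mm: left (0.513,0.178), middle (0.544,0.052), right (0.563,-0.079). I approach the left tin, closing across the row.

Call:
move_arm(
  moves=[
    {"grip": 0, "travel": [27, -27.4, 0], "roll": 0},
    {"grip": 0, "travel": [27, -27.4, 0], "roll": 0},
    {"grip": 0, "travel": [27, -27.4, 0], "roll": 0},
    {"grip": 0, "travel": [27, -27.4, 0], "roll": 0},
    {"grip": 0, "travel": [27, -27.4, 0], "roll": 0},
    {"grip": 0, "travel": [27, -27.4, 0], "roll": 0},
    {"grip": 0, "travel": [27, -27.4, 0], "roll": 0},
    {"grip": 0, "travel": [27, -27.4, 0], "roll": 0},
    {"grip": 0, "travel": [27, -27.4, 0], "roll": 0},
    {"grip": 0, "travel": [27, -27.4, 0], "roll": 0},
  ],
  squeeze=30,
)

```text
time: 2.2
ee_pos: [0.3174, -0.1521, 0.2455]
ee_rot: [3.141, -0.001, 0.246]
force: [0.6, -1.4, 0.0]
grip_width: 0.0854
gripper_force: 0.0
```

Call:
move_arm(
  moves=[
    {"grip": 0, "travel": [27, -27.4, 0], "roll": 0},
    {"grip": 0, "travel": [27, -27.4, 0], "roll": 0},
    {"grip": 0, "travel": [27, -27.4, 0], "roll": 0},
    {"grip": 0, "travel": [27, -27.4, 0], "roll": 0},
    {"grip": 0, "travel": [27, -27.4, 0], "roll": 0},
    {"grip": 0, "travel": [27, -27.4, 0], "roll": 0},
    {"grip": 0, "travel": [27, -27.4, 0], "roll": 0},
    {"grip": 0, "travel": [27, -27.4, 0], "roll": 0},
    {"grip": 0, "travel": [27, -27.4, 0], "roll": 0},
    {"grip": 0, "travel": [27, -27.4, 0], "roll": 0},
  ],
)

```text
time: 3.2
ee_pos: [0.5186, 0.1569, 0.2455]
ee_rot: [-3.121, 0.0, 0.284]
force: [0.5, -0.3, 0.8]
grip_width: 0.0854
gripper_force: 0.0
```

Call:
move_arm(
  moves=[
    {"grip": 0, "travel": [0, 0, 0], "roll": -8.5},
    {"grip": 0, "travel": [0, 0, 0], "roll": -8.5},
    {"grip": 0, "travel": [0, 0, 0], "roll": -8.5},
    {"grip": 0, "travel": [0, 0, 0], "roll": -8.5},
    {"grip": 0, "travel": [0, 0, 0], "roll": -8.5},
    {"grip": 0, "travel": [0, 0, 0], "roll": -8.5},
    {"grip": 0, "travel": [0, 0, 0], "roll": -8.5},
    {"grip": 0, "travel": [0, 0, 0], "roll": -8.5},
    {"grip": 0, "travel": [0, 0, 0], "roll": -8.5},
    {"grip": 0, "travel": [0, 0, 0], "roll": -8.5},
  ],
)

```text
time: 4.2
ee_pos: [0.518, 0.1552, 0.2455]
ee_rot: [-3.14, -0.02, 1.771]
force: [-0.5, 0.2, -0.0]
grip_width: 0.0851
gripper_force: 0.0
```

```bash
python3 -c "
from h import *
eyes.snapshot('top')
o=robot.get_obs();print(o['time'],o['ee_pos'],o['ee_rot'],o['joints'],o['force'])
from scipy.spatial.transform import Rotation as R
M=R.from_euler('xyz',o['ee_rot']).as_matrix();print(M.round(4));print(M.T@(np.array([.513,.1777,.2455])-o['ee_pos'])*1000)"
```

```text
4.25 [0.51796617 0.15519469 0.24550068] [-3.13990212 -0.01972249  1.78071545] [0.28007177 0.29825454 0.07765838 1.35050425 0.01979246 1.6409293 ] [ 0.31630705 -0.07188771  0.31190151]
[[-0.2083  0.978  -0.0058]
 [ 0.9779  0.2084  0.0189]
 [ 0.0197 -0.0017 -0.9998]]
[23.04162626 -0.16671258  0.45545867]
```

Call:
move_arm(
  moves=[
    {"grip": 0, "travel": [11.5, -0.1, 0], "roll": 0},
    {"grip": 0, "travel": [11.5, -0.1, 0], "roll": 0},
    {"grip": 0, "travel": [-0.4, 0, 20], "roll": 0},
    {"grip": 0, "travel": [-0.4, 0, 20], "roll": 0},
    {"grip": 0, "travel": [-0.4, 0, 20], "roll": 0},
    {"grip": 0, "travel": [-0.4, 0, 20], "roll": 0},
    {"grip": 0, "travel": [-0.4, 0, 20], "roll": 0},
    {"grip": 0, "travel": [-0.4, 0, 20], "roll": 0},
    {"grip": 0, "travel": [-0.2, 0, 9], "roll": 0},
    {"grip": 0, "travel": [-0.2, 0, 9], "roll": 0},
  ],
)

```text
time: 5.25
ee_pos: [0.513, 0.1783, 0.1077]
ee_rot: [-3.14, -0.02, 1.763]
force: [0.3, 0.3, 0.5]
grip_width: 0.0857
gripper_force: 0.0
```

```bash
python3 -c "
from h import *
s=eyes.snapshot('side')
w=eyes.snapshot('wrist')
cv2.imwrite('pics/g1.png',np.hstack([cv2.resize(s['image'][100:320,250:470],(400,400)),cv2.resize(w['image'],(400,400))])[:,:,::-1])
o=robot.get_obs();print(o['time'],o['ee_pos'],o['ee_rot'],o['force'])"
```

```text
5.35 [0.51276476 0.1778875  0.10743504] [-3.13881323 -0.01962806  1.76386572] [0.04991013 1.03777485 0.47228421]
```

View pics/g1.png

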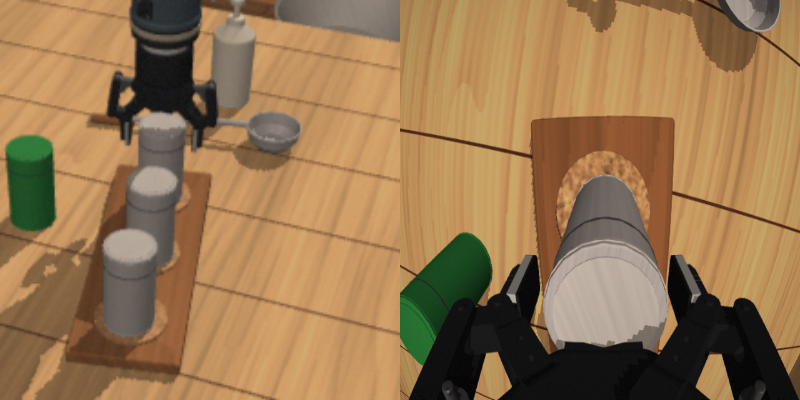

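The left picture panel shows the fingers astride the left tin; the wrist panel shows its lid centred between the pads at (605,310). I close gently.

Call:
move_arm(
  moves=[
    {"grip": 0.08, "travel": [0, 0, 0], "roll": 0},
    {"grip": 0.14, "travel": [0, 0, 0], "roll": 0},
    {"grip": 0.18, "travel": [0, 0, 0], "roll": 0},
    {"grip": 0.21, "travel": [0, 0, 0], "roll": 0},
    {"grip": 0.24, "travel": [0, 0, 0], "roll": 0},
    {"grip": 0.27, "travel": [0, 0, 0], "roll": 0},
    {"grip": 0.3, "travel": [0, 0, 0], "roll": 0},
    {"grip": 0.4, "travel": [0, 0, 0], "roll": 0},
    {"grip": 0.5, "travel": [0, 0, 0], "roll": 0},
    {"grip": 0.5, "travel": [0, 0, 0], "roll": 0},
  ],
  squeeze=25,
)

```text
time: 6.35
ee_pos: [0.5134, 0.1777, 0.1084]
ee_rot: [-3.141, -0.02, 1.765]
force: [1.8, -0.4, 5.6]
grip_width: 0.0637
gripper_force: 26.6
```

Call:
move_arm(
  moves=[
    {"grip": 0.5, "travel": [0, 0, -2], "roll": 0},
    {"grip": 0.5, "travel": [0.1, 0, -5], "roll": 0},
    {"grip": 0.5, "travel": [0.2, 0, -9], "roll": 0},
    {"grip": 0.5, "travel": [0.2, 0, -10], "roll": 0},
    {"grip": 0.5, "travel": [0.2, 0, -9], "roll": 0},
    {"grip": 0.5, "travel": [0.1, 0, -5], "roll": 0},
    {"grip": 0.5, "travel": [0, 0, 0], "roll": 0},
    {"grip": 0.5, "travel": [0, 0, 0], "roll": 0},
    {"grip": 0.5, "travel": [0, 0, 0], "roll": 0},
    {"grip": 0.5, "travel": [0, 0, 0], "roll": 0},
  ],
)

```text
time: 7.35
ee_pos: [0.513, 0.1776, 0.1476]
ee_rot: [-3.139, -0.02, 1.765]
force: [-0.1, 0.5, -2.2]
grip_width: 0.0636
gripper_force: 28.2
```

```bash
cat > w.py <<'E'
from h import *
import sys
F=[]
for i in range(5):
    s=eyes.snapshot('side');o=robot.get_obs();F.append(np.r_[o['force'],o['gripper_force'],o['effort'][1:3]])
print(o['time'],o['ee_pos'],o['ee_rot'],np.mean(F,0).round(2),np.std(F,0).round(2),o['ft_torque'])
cv2.imwrite(f'pics/{sys.argv[1]}.png',cv2.resize(s['image'][100:320,250:470],(500,500))[:,:,::-1])
E
python3 w.py l1
```

```text
7.6 [0.51313716 0.17762551 0.14789297] [-3.13953777 -0.01972045  1.76458617] [ 3.000e-02  2.100e-01 -2.400e+00  2.820e+01 -7.928e+01  4.781e+01] [0.29 0.26 0.63 0.   0.04 0.01] [-0.02840184 -0.00812603 -0.02863697]
```

View pics/l1.png

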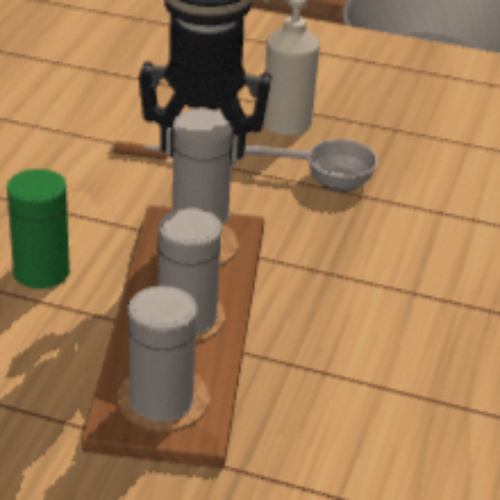

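The left tin hangs upright and reads about 0.24 kg. I set it down again.

Call:
move_arm(
  moves=[
    {"grip": 0.5, "travel": [-0.1, 0, 5], "roll": 0},
    {"grip": 0.5, "travel": [-0.2, 0, 9], "roll": 0},
    {"grip": 0.5, "travel": [-0.2, 0, 9], "roll": 0},
    {"grip": 0.5, "travel": [-0.1, 0, 7], "roll": 0},
    {"grip": 0.5, "travel": [-0.1, 0, 3], "roll": 0},
    {"grip": 0.5, "travel": [0, 0, 2], "roll": 0},
    {"grip": 0.5, "travel": [0, 0, 1.5], "roll": 0},
    {"grip": 0.5, "travel": [0, 0, 1], "roll": 0},
    {"grip": 0.5, "travel": [0, 0, 1], "roll": 0},
    {"grip": 0.5, "travel": [0, 0, 1], "roll": 0},
  ],
)

```text
time: 8.6
ee_pos: [0.5132, 0.1777, 0.1085]
ee_rot: [-3.14, -0.02, 1.765]
force: [0.6, 1.0, -2.9]
grip_width: 0.0635
gripper_force: 28.2
```

```bash
python3 w.py l2
```

```text
8.85 [0.51312629 0.17770929 0.10855117] [-3.13977402 -0.01976189  1.76457102] [  0.09   0.09  -2.45  28.28 -80.03  46.23] [0.57 0.46 0.34 0.01 0.09 0.12] [ 0.00263941 -0.02108912  0.00026458]
```

Call:
move_arm(
  moves=[
    {"grip": 0.5, "travel": [0, 0, 0.3], "roll": 0},
    {"grip": 0.5, "travel": [0, 0, 0.3], "roll": 0},
    {"grip": 0.5, "travel": [0, 0, 0.2], "roll": 0},
    {"grip": 0.5, "travel": [0, 0, 0], "roll": 0},
    {"grip": 0.5, "travel": [0, 0, 0], "roll": 0},
    {"grip": 0.5, "travel": [0, 0, 0], "roll": 0},
    {"grip": 0.5, "travel": [0, 0, 0], "roll": 0},
    {"grip": 0.5, "travel": [0, 0, 0], "roll": 0},
    {"grip": 0.5, "travel": [0, 0, 0], "roll": 0},
    {"grip": 0.5, "travel": [0, 0, 0], "roll": 0},
  ],
)

```text
time: 9.85
ee_pos: [0.5133, 0.1778, 0.1084]
ee_rot: [-3.14, -0.02, 1.765]
force: [-2.5, -1.4, 9.4]
grip_width: 0.0633
gripper_force: 29.0
```

Contact with the mat is made (+9 N). I release.

Call:
move_arm(
  moves=[
    {"grip": 0.5, "travel": [0, 0, -0.3], "roll": 0},
    {"grip": 0.3, "travel": [0, 0, 0], "roll": 0},
    {"grip": 0.25, "travel": [0, 0, 0], "roll": 0},
    {"grip": 0.22, "travel": [0, 0, 0], "roll": 0},
    {"grip": 0.2, "travel": [0, 0, 0], "roll": 0},
    {"grip": 0.15, "travel": [0, 0, 0], "roll": 0},
    {"grip": 0.1, "travel": [0, 0, 0], "roll": 0},
    {"grip": 0, "travel": [0, 0, 0], "roll": 0},
    {"grip": 0, "travel": [0, 0, 0], "roll": 0},
    {"grip": 0, "travel": [0, 0, 0], "roll": 0},
  ],
)

```text
time: 10.85
ee_pos: [0.5131, 0.1777, 0.108]
ee_rot: [-3.14, -0.02, 1.765]
force: [0.6, -0.5, 0.1]
grip_width: 0.0854
gripper_force: 0.0
```

Call:
move_arm(
  moves=[
    {"grip": 0, "travel": [0, 0, -5], "roll": 0},
    {"grip": 0, "travel": [0.2, 0, -10], "roll": 0},
    {"grip": 0, "travel": [0.3, 0, -15], "roll": 0},
    {"grip": 0, "travel": [0.3, 0, -15], "roll": 0},
    {"grip": 0, "travel": [0.2, 0, -10], "roll": 0},
    {"grip": 0, "travel": [0.1, 0, -5], "roll": 0},
    {"grip": 0, "travel": [0, 0, 0], "roll": 0},
    {"grip": 0, "travel": [0, 0, 0], "roll": 0},
    {"grip": 0, "travel": [0, 0, 0], "roll": 0},
    {"grip": 0, "travel": [0, 0, 0], "roll": 0},
  ],
)

```text
time: 11.85
ee_pos: [0.513, 0.1775, 0.1675]
ee_rot: [-3.139, -0.02, 1.765]
force: [0.1, 0.4, -0.2]
grip_width: 0.0856
gripper_force: 0.0
```

```bash
cat > go.py <<'E'
from h import *
import sys
from scipy.spatial.transform import Rotation as R
o=robot.get_obs();M=R.from_euler('xyz',o['ee_rot']).as_matrix()
t=np.array([float(v) for v in sys.argv[1:4]])
print(o['time'],o['ee_pos'],o['ee_rot'],M.T@(np.array([t[0],t[1],o['ee_pos'][2]])-o['ee_pos'])*1000,'down',o['ee_pos'][2]-t[2],M.T@[0,0,-1])
E
python3 w.py l3; python3 go.py .5441 .052 .108
```

```text
12.1 [0.5131661  0.17763538 0.16785159] [-3.13948517 -0.01971798  1.76462066] [ -0.49  -0.22  -0.14   0.   -77.55  47.43] [0.31 0.62 0.6  0.   0.03 0.01] [-0.04171783 -0.02475519 -0.03095557]
12.1 [0.5131661  0.17763538 0.16785159] [-3.13948517 -0.01971798  1.76462066] [-129.21597598    6.1502668    -2.56117546] down 0.05985158808157297 [-0.0197167   0.00210707  0.99980339]
```

View pics/l3.png

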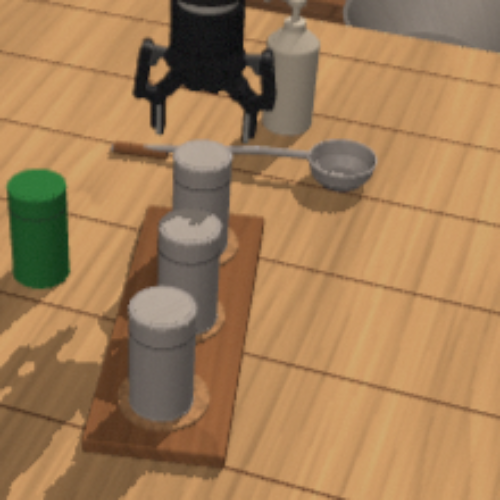

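The left tin is back in place (200,200 in the crop). Next, the middle tin.

Call:
move_arm(
  moves=[
    {"grip": 0, "travel": [-10, 0.5, -0.5], "roll": 0},
    {"grip": 0, "travel": [-20, 1, -0.5], "roll": 0},
    {"grip": 0, "travel": [-23, 1.1, -0.4], "roll": 0},
    {"grip": 0, "travel": [-23, 1.1, -0.4], "roll": 0},
    {"grip": 0, "travel": [-23, 1.1, -0.4], "roll": 0},
    {"grip": 0, "travel": [-20, 0.9, -0.4], "roll": 0},
    {"grip": 0, "travel": [-10.2, 0.5, 0], "roll": 0},
    {"grip": 0, "travel": [0, 0, 0], "roll": 0},
    {"grip": 0, "travel": [0, 0, 0], "roll": 0},
    {"grip": 0, "travel": [0, 0, 0], "roll": 0},
  ],
)

```text
time: 13.1
ee_pos: [0.544, 0.0527, 0.1681]
ee_rot: [-3.14, -0.02, 1.765]
force: [-0.6, 0.8, -0.2]
grip_width: 0.0854
gripper_force: 0.0
```

```bash
python3 go.py .5441 .052 .108
```

```text
13.1 [0.54403817 0.05274855 0.16805344] [-3.13971759 -0.01990971  1.7653694 ] [-0.7462323  -0.08409174 -0.01470158] down 0.06005343553112917 [-0.01990839  0.00187469  0.99980005]
```

Call:
move_arm(
  moves=[
    {"grip": 0, "travel": [-0.7, 0, 5], "roll": 0},
    {"grip": 0, "travel": [-0.3, 0, 15], "roll": 0},
    {"grip": 0, "travel": [-0.3, 0, 15], "roll": 0},
    {"grip": 0, "travel": [-0.3, 0, 15], "roll": 0},
    {"grip": 0, "travel": [-0.2, 0, 7], "roll": 0},
    {"grip": 0, "travel": [0, 0, 3], "roll": 0},
    {"grip": 0, "travel": [0, 0, 0], "roll": 0},
    {"grip": 0, "travel": [0, 0, 0], "roll": 0},
    {"grip": 0, "travel": [0, 0, 0], "roll": 0},
    {"grip": 0, "travel": [0, 0, 0], "roll": 0},
  ],
)

```text
time: 14.1
ee_pos: [0.5445, 0.0514, 0.1084]
ee_rot: [-3.14, -0.02, 1.765]
force: [0.2, 0.6, -0.4]
grip_width: 0.0853
gripper_force: 0.0
```

Call:
move_arm(
  moves=[
    {"grip": 0.08, "travel": [0, 0, 0], "roll": 0},
    {"grip": 0.14, "travel": [0, 0, 0], "roll": 0},
    {"grip": 0.18, "travel": [0, 0, 0], "roll": 0},
    {"grip": 0.21, "travel": [0, 0, 0], "roll": 0},
    {"grip": 0.24, "travel": [0, 0, 0], "roll": 0},
    {"grip": 0.27, "travel": [0, 0, 0], "roll": 0},
    {"grip": 0.3, "travel": [0, 0, 0], "roll": 0},
    {"grip": 0.4, "travel": [0, 0, 0], "roll": 0},
    {"grip": 0.5, "travel": [0, 0, 0], "roll": 0},
    {"grip": 0.5, "travel": [0, 0, 0], "roll": 0},
  ],
)

```text
time: 15.1
ee_pos: [0.5442, 0.0514, 0.1081]
ee_rot: [-3.14, -0.02, 1.765]
force: [-2.3, -0.7, 5.0]
grip_width: 0.0636
gripper_force: 27.5
```

Call:
move_arm(
  moves=[
    {"grip": 0.5, "travel": [0, 0, -2], "roll": 0},
    {"grip": 0.5, "travel": [0.1, 0, -5], "roll": 0},
    {"grip": 0.5, "travel": [0.2, 0, -9], "roll": 0},
    {"grip": 0.5, "travel": [0.2, 0, -10], "roll": 0},
    {"grip": 0.5, "travel": [0.2, 0, -9], "roll": 0},
    {"grip": 0.5, "travel": [0.1, 0, -5], "roll": 0},
    {"grip": 0.5, "travel": [0, 0, 0], "roll": 0},
    {"grip": 0.5, "travel": [0, 0, 0], "roll": 0},
    {"grip": 0.5, "travel": [0, 0, 0], "roll": 0},
    {"grip": 0.5, "travel": [0, 0, 0], "roll": 0},
  ],
)

```text
time: 16.1
ee_pos: [0.544, 0.0514, 0.1476]
ee_rot: [-3.139, -0.02, 1.765]
force: [1.3, 0.1, -6.9]
grip_width: 0.0634
gripper_force: 29.5
```

```bash
python3 w.py m1
```

```text
16.35 [0.5442386  0.05143207 0.1479185 ] [-3.13955297 -0.01975775  1.76455478] [ 2.700e-01  5.000e-02 -6.270e+00  2.953e+01 -8.236e+01  4.925e+01] [0.62 0.53 0.4  0.   0.04 0.01] [-0.01751812 -0.00095211  0.01763388]
```

The middle tin reads about 0.64 kg. I set it back and go on to the right one.

Call:
move_arm(
  moves=[
    {"grip": 0.5, "travel": [-0.1, 0, 5], "roll": 0},
    {"grip": 0.5, "travel": [-0.2, 0, 9], "roll": 0},
    {"grip": 0.5, "travel": [-0.2, 0, 9], "roll": 0},
    {"grip": 0.5, "travel": [-0.1, 0, 7], "roll": 0},
    {"grip": 0.5, "travel": [-0.1, 0, 4], "roll": 0},
    {"grip": 0.5, "travel": [0, 0, 3], "roll": 0},
    {"grip": 0.5, "travel": [0, 0, 1.5], "roll": 0},
    {"grip": 0.5, "travel": [0, 0, 1], "roll": 0},
    {"grip": 0.5, "travel": [0, 0, 0.5], "roll": 0},
    {"grip": 0.5, "travel": [0, 0, 0], "roll": 0},
  ],
)

```text
time: 17.35
ee_pos: [0.5443, 0.0515, 0.1082]
ee_rot: [-3.14, -0.02, 1.765]
force: [0.7, 0.3, -6.9]
grip_width: 0.0631
gripper_force: 29.7
```

Call:
move_arm(
  moves=[
    {"grip": 0.5, "travel": [0, 0, 0.3], "roll": 0},
    {"grip": 0.5, "travel": [0, 0, 0.3], "roll": 0},
    {"grip": 0.5, "travel": [0, 0, 0.2], "roll": 0},
    {"grip": 0.5, "travel": [0, 0, 0], "roll": 0},
    {"grip": 0.5, "travel": [0, 0, 0], "roll": 0},
    {"grip": 0.5, "travel": [0, 0, 0], "roll": 0},
    {"grip": 0.5, "travel": [0, 0, 0], "roll": 0},
    {"grip": 0.5, "travel": [0, 0, 0], "roll": 0},
    {"grip": 0.5, "travel": [0, 0, 0], "roll": 0},
    {"grip": 0.5, "travel": [0, 0, 0], "roll": 0},
  ],
)

```text
time: 18.35
ee_pos: [0.5443, 0.0515, 0.1081]
ee_rot: [-3.141, -0.02, 1.765]
force: [-5.8, -0.7, 10.1]
grip_width: 0.0634
gripper_force: 30.9
```

Call:
move_arm(
  moves=[
    {"grip": 0.5, "travel": [0, 0, -0.3], "roll": 0},
    {"grip": 0.3, "travel": [0, 0, 0], "roll": 0},
    {"grip": 0.25, "travel": [0, 0, 0], "roll": 0},
    {"grip": 0.22, "travel": [0, 0, 0], "roll": 0},
    {"grip": 0.2, "travel": [0, 0, 0], "roll": 0},
    {"grip": 0.15, "travel": [0, 0, 0], "roll": 0},
    {"grip": 0.1, "travel": [0, 0, 0], "roll": 0},
    {"grip": 0, "travel": [0, 0, 0], "roll": 0},
    {"grip": 0, "travel": [0, 0, 0], "roll": 0},
    {"grip": 0, "travel": [0, 0, 0], "roll": 0},
  ],
)

```text
time: 19.35
ee_pos: [0.5442, 0.0515, 0.1075]
ee_rot: [-3.14, -0.02, 1.765]
force: [-0.0, -0.4, -0.4]
grip_width: 0.0852
gripper_force: 0.0
```

Call:
move_arm(
  moves=[
    {"grip": 0, "travel": [0, 0, -5], "roll": 0},
    {"grip": 0, "travel": [0.2, 0, -10], "roll": 0},
    {"grip": 0, "travel": [0.3, 0, -15], "roll": 0},
    {"grip": 0, "travel": [0.3, 0, -15], "roll": 0},
    {"grip": 0, "travel": [0.2, 0, -10], "roll": 0},
    {"grip": 0, "travel": [0.1, 0, -5], "roll": 0},
    {"grip": 0, "travel": [0, 0, 0], "roll": 0},
    {"grip": 0, "travel": [0, 0, 0], "roll": 0},
    {"grip": 0, "travel": [0, 0, 0], "roll": 0},
    {"grip": 0, "travel": [0, 0, 0], "roll": 0},
  ],
)

```text
time: 20.35
ee_pos: [0.5441, 0.0515, 0.167]
ee_rot: [-3.139, -0.02, 1.765]
force: [-0.2, -0.1, -0.1]
grip_width: 0.0854
gripper_force: 0.0
```

```bash
python3 w.py m3; python3 go.py .5631 -.0794 .108
```

```text
20.6 [0.54427259 0.05144238 0.1674308 ] [-3.13957309 -0.01972803  1.76456782] [  0.19  -0.22  -0.13   0.   -78.56  47.41] [0.57 0.35 0.72 0.   0.03 0.01] [-0.04718892  0.00207925  0.00130154]
20.6 [0.54427259 0.05144238 0.1674308 ] [-3.13957309 -0.01972803  1.76456782] [-131.99339987   -6.7253502    -2.59073055] down 0.05943080056440404 [-0.01972675  0.00201917  0.99980337]
```

View pics/m3.png

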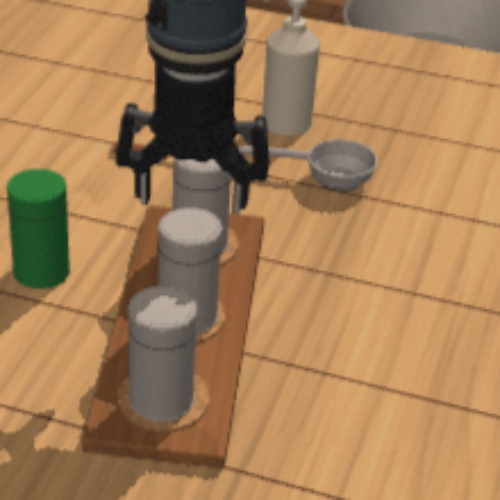

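The middle tin stands upright where it was (190,275 in the crop). Now the right one.

Call:
move_arm(
  moves=[
    {"grip": 0, "travel": [-11, -0.6, -0.5], "roll": 0},
    {"grip": 0, "travel": [-20, -1, -0.5], "roll": 0},
    {"grip": 0, "travel": [-23, -1.2, -0.5], "roll": 0},
    {"grip": 0, "travel": [-24, -1.2, -0.5], "roll": 0},
    {"grip": 0, "travel": [-23, -1.2, -0.4], "roll": 0},
    {"grip": 0, "travel": [-20, -1, -0.2], "roll": 0},
    {"grip": 0, "travel": [-11, -0.5, 0], "roll": 0},
    {"grip": 0, "travel": [0, 0, 0], "roll": 0},
    {"grip": 0, "travel": [0, 0, 0], "roll": 0},
    {"grip": 0, "travel": [0, 0, 0], "roll": 0},
  ],
)

```text
time: 21.6
ee_pos: [0.5631, -0.0787, 0.1676]
ee_rot: [-3.14, -0.02, 1.765]
force: [0.2, -0.2, -0.5]
grip_width: 0.0854
gripper_force: 0.0
```

Call:
move_arm(
  moves=[
    {"grip": 0, "travel": [0, 0, 5], "roll": 0},
    {"grip": 0, "travel": [-0.3, 0, 15], "roll": 0},
    {"grip": 0, "travel": [-0.3, 0, 15], "roll": 0},
    {"grip": 0, "travel": [-0.3, 0, 15], "roll": 0},
    {"grip": 0, "travel": [-0.2, 0, 7], "roll": 0},
    {"grip": 0, "travel": [0, 0, 2.4], "roll": 0},
    {"grip": 0, "travel": [0, 0, 0], "roll": 0},
    {"grip": 0, "travel": [0, 0, 0], "roll": 0},
    {"grip": 0, "travel": [0, 0, 0], "roll": 0},
    {"grip": 0, "travel": [0, 0, 0], "roll": 0},
  ],
)

```text
time: 22.6
ee_pos: [0.5633, -0.0794, 0.1086]
ee_rot: [-3.14, -0.02, 1.765]
force: [-0.5, -1.1, -0.2]
grip_width: 0.0856
gripper_force: 0.0
```

```bash
python3 go.py .5631 -.0794 .108
```

```text
22.6 [ 0.56329027 -0.07938591  0.10856279] [-3.140388   -0.01950064  1.76455643] [ 0.02280178 -0.18942431  0.0006729 ] down 0.0005627877372131329 [-0.0194994   0.00120442  0.99980914]
```

Call:
move_arm(
  moves=[
    {"grip": 0.08, "travel": [0, 0, 0], "roll": 0},
    {"grip": 0.14, "travel": [0, 0, 0], "roll": 0},
    {"grip": 0.18, "travel": [0, 0, 0], "roll": 0},
    {"grip": 0.21, "travel": [0, 0, 0], "roll": 0},
    {"grip": 0.24, "travel": [0, 0, 0], "roll": 0},
    {"grip": 0.27, "travel": [0, 0, 0], "roll": 0},
    {"grip": 0.3, "travel": [0, 0, 0], "roll": 0},
    {"grip": 0.4, "travel": [0, 0, 0], "roll": 0},
    {"grip": 0.5, "travel": [0, 0, 0], "roll": 0},
    {"grip": 0.5, "travel": [0, 0, 0], "roll": 0},
  ],
)

```text
time: 23.6
ee_pos: [0.5631, -0.0794, 0.1083]
ee_rot: [-3.14, -0.02, 1.765]
force: [-1.4, 0.0, 6.0]
grip_width: 0.0636
gripper_force: 27.6
```

Call:
move_arm(
  moves=[
    {"grip": 0.5, "travel": [0, 0, -2], "roll": 0},
    {"grip": 0.5, "travel": [0.1, 0, -5], "roll": 0},
    {"grip": 0.5, "travel": [0.2, 0, -9], "roll": 0},
    {"grip": 0.5, "travel": [0.2, 0, -10], "roll": 0},
    {"grip": 0.5, "travel": [0.2, 0, -9], "roll": 0},
    {"grip": 0.5, "travel": [0.1, 0, -5], "roll": 0},
    {"grip": 0.5, "travel": [0, 0, 0], "roll": 0},
    {"grip": 0.5, "travel": [0, 0, 0], "roll": 0},
    {"grip": 0.5, "travel": [0, 0, 0], "roll": 0},
    {"grip": 0.5, "travel": [0, 0, 0], "roll": 0},
  ],
)

```text
time: 24.6
ee_pos: [0.5629, -0.0793, 0.1477]
ee_rot: [-3.139, -0.02, 1.765]
force: [-0.6, -1.0, -2.8]
grip_width: 0.0635
gripper_force: 28.4
```

```bash
python3 w.py r1
```

```text
24.85 [ 0.56307177 -0.07929703  0.14802626] [-3.13956426 -0.01980131  1.76458817] [  0.41   0.17  -2.55  28.37 -84.97  48.19] [0.49 0.18 0.28 0.   0.04 0.01] [-0.05451331  0.0216706   0.00942771]
```

The right tin reads about 0.26 kg, so the middle one is the full tin. I set the right one back.

Call:
move_arm(
  moves=[
    {"grip": 0.5, "travel": [-0.1, 0, 5], "roll": 0},
    {"grip": 0.5, "travel": [-0.2, 0, 9], "roll": 0},
    {"grip": 0.5, "travel": [-0.2, 0, 9], "roll": 0},
    {"grip": 0.5, "travel": [-0.1, 0, 7], "roll": 0},
    {"grip": 0.5, "travel": [-0.1, 0, 4], "roll": 0},
    {"grip": 0.5, "travel": [0, 0, 3], "roll": 0},
    {"grip": 0.5, "travel": [0, 0, 1.5], "roll": 0},
    {"grip": 0.5, "travel": [0, 0, 1], "roll": 0},
    {"grip": 0.5, "travel": [0, 0, 0.5], "roll": 0},
    {"grip": 0.5, "travel": [0, 0, 0], "roll": 0},
  ],
)

```text
time: 25.85
ee_pos: [0.5632, -0.0793, 0.1083]
ee_rot: [-3.14, -0.02, 1.765]
force: [-0.2, 0.2, -2.5]
grip_width: 0.0637
gripper_force: 28.3
```

Call:
move_arm(
  moves=[
    {"grip": 0.5, "travel": [0, 0, 0.3], "roll": 0},
    {"grip": 0.5, "travel": [0, 0, 0.3], "roll": 0},
    {"grip": 0.5, "travel": [0, 0, 0.2], "roll": 0},
    {"grip": 0.5, "travel": [0, 0, 0], "roll": 0},
    {"grip": 0.5, "travel": [0, 0, 0], "roll": 0},
    {"grip": 0.5, "travel": [0, 0, 0], "roll": 0},
    {"grip": 0.5, "travel": [0, 0, 0], "roll": 0},
    {"grip": 0.5, "travel": [0, 0, 0], "roll": 0},
    {"grip": 0.5, "travel": [0, 0, 0], "roll": 0},
    {"grip": 0.5, "travel": [0, 0, 0], "roll": 0},
  ],
)

```text
time: 26.85
ee_pos: [0.5632, -0.0793, 0.1082]
ee_rot: [-3.141, -0.019, 1.765]
force: [-4.2, 0.6, 10.7]
grip_width: 0.0633
gripper_force: 29.5
```

Call:
move_arm(
  moves=[
    {"grip": 0.5, "travel": [0, 0, -0.3], "roll": 0},
    {"grip": 0.3, "travel": [0, 0, 0], "roll": 0},
    {"grip": 0.25, "travel": [0, 0, 0], "roll": 0},
    {"grip": 0.22, "travel": [0, 0, 0], "roll": 0},
    {"grip": 0.2, "travel": [0, 0, 0], "roll": 0},
    {"grip": 0.15, "travel": [0, 0, 0], "roll": 0},
    {"grip": 0.1, "travel": [0, 0, 0], "roll": 0},
    {"grip": 0, "travel": [0, 0, 0], "roll": 0},
    {"grip": 0, "travel": [0, 0, 0], "roll": 0},
    {"grip": 0, "travel": [0, 0, 0], "roll": 0},
  ],
)

```text
time: 27.85
ee_pos: [0.5631, -0.0792, 0.1076]
ee_rot: [-3.14, -0.02, 1.765]
force: [0.1, -0.7, 0.3]
grip_width: 0.0854
gripper_force: 0.0
```

Call:
move_arm(
  moves=[
    {"grip": 0, "travel": [0, 0, -5], "roll": 0},
    {"grip": 0, "travel": [0.2, 0, -10], "roll": 0},
    {"grip": 0, "travel": [0.3, 0, -15], "roll": 0},
    {"grip": 0, "travel": [0.3, 0, -15], "roll": 0},
    {"grip": 0, "travel": [0.2, 0, -10], "roll": 0},
    {"grip": 0, "travel": [0.1, 0, -5], "roll": 0},
    {"grip": 0, "travel": [0, 0, 0], "roll": 0},
    {"grip": 0, "travel": [0, 0, 0], "roll": 0},
    {"grip": 0, "travel": [0, 0, 0], "roll": 0},
    {"grip": 0, "travel": [0, 0, 0], "roll": 0},
  ],
)

```text
time: 28.85
ee_pos: [0.5629, -0.0793, 0.1672]
ee_rot: [-3.139, -0.02, 1.765]
force: [0.2, 0.3, 0.1]
grip_width: 0.0853
gripper_force: 0.0
```

```bash
python3 w.py r3; python3 go.py .5443 .0515 .108
```

```text
29.1 [ 0.56310502 -0.07926832  0.16750852] [-3.13951967 -0.01980818  1.76461683] [  0.34   0.21  -0.12   0.   -82.97  47.58] [0.42 0.44 0.23 0.   0.03 0.01] [-0.00177308  0.02322835  0.04335513]
29.1 [ 0.56310502 -0.07926832  0.16750852] [-3.13951967 -0.01980818  1.76461683] [131.91588551   6.73968993   2.5993899 ] down 0.05950852400917846 [-0.01980689  0.00207257  0.99980168]
```

View pics/r3.png

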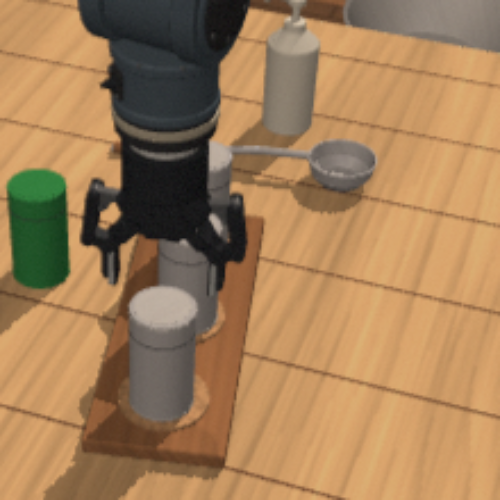

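The right tin is back on its mat, upright (160,355 in the crop). I return to the middle one.

Call:
move_arm(
  moves=[
    {"grip": 0, "travel": [11, 0.6, 0], "roll": 0},
    {"grip": 0, "travel": [20, 1, 0.4], "roll": 0},
    {"grip": 0, "travel": [23, 1.2, 0.5], "roll": 0},
    {"grip": 0, "travel": [24, 1.2, 0.5], "roll": 0},
    {"grip": 0, "travel": [23, 1.2, 0.5], "roll": 0},
    {"grip": 0, "travel": [20, 1, 0.4], "roll": 0},
    {"grip": 0, "travel": [11, 0.5, 0.3], "roll": 0},
    {"grip": 0, "travel": [0, 0, 0], "roll": 0},
    {"grip": 0, "travel": [0, 0, 0], "roll": 0},
    {"grip": 0, "travel": [0, 0, 0], "roll": 0},
  ],
)

```text
time: 30.1
ee_pos: [0.5444, 0.0508, 0.1676]
ee_rot: [-3.14, -0.02, 1.764]
force: [-0.2, -0.6, -0.5]
grip_width: 0.0854
gripper_force: 0.0
```

Call:
move_arm(
  moves=[
    {"grip": 0, "travel": [0, 0, 5], "roll": 0},
    {"grip": 0, "travel": [-0.3, 0, 15], "roll": 0},
    {"grip": 0, "travel": [-0.3, 0, 15], "roll": 0},
    {"grip": 0, "travel": [-0.3, 0, 15], "roll": 0},
    {"grip": 0, "travel": [-0.2, 0, 7], "roll": 0},
    {"grip": 0, "travel": [0, 0, 2.4], "roll": 0},
    {"grip": 0, "travel": [0, 0, 0], "roll": 0},
    {"grip": 0, "travel": [0, 0, 0], "roll": 0},
    {"grip": 0, "travel": [0, 0, 0], "roll": 0},
    {"grip": 0, "travel": [0, 0, 0], "roll": 0},
  ],
)

```text
time: 31.1
ee_pos: [0.5444, 0.0516, 0.1086]
ee_rot: [-3.14, -0.02, 1.765]
force: [-0.3, -0.3, -0.0]
grip_width: 0.0854
gripper_force: 0.0
```

```bash
python3 go.py .5443 .0515 .108
```

```text
31.1 [0.54441532 0.0516288  0.10862523] [-3.14039273 -0.01963259  1.7646396 ] [-0.1041509  -0.13797141 -0.00187946] down 0.0006252273421491761 [-0.01963133  0.0011997   0.99980657]
```

Call:
move_arm(
  moves=[
    {"grip": 0.08, "travel": [0, 0, 0], "roll": 0},
    {"grip": 0.14, "travel": [0, 0, 0], "roll": 0},
    {"grip": 0.18, "travel": [0, 0, 0], "roll": 0},
    {"grip": 0.21, "travel": [0, 0, 0], "roll": 0},
    {"grip": 0.24, "travel": [0, 0, 0], "roll": 0},
    {"grip": 0.27, "travel": [0, 0, 0], "roll": 0},
    {"grip": 0.3, "travel": [0, 0, 0], "roll": 0},
    {"grip": 0.4, "travel": [0, 0, 0], "roll": 0},
    {"grip": 0.5, "travel": [0, 0, 0], "roll": 0},
    {"grip": 0.5, "travel": [0, 0, 0], "roll": 0},
  ],
)

```text
time: 32.1
ee_pos: [0.5442, 0.0516, 0.1083]
ee_rot: [-3.14, -0.02, 1.765]
force: [-2.5, 0.5, 5.3]
grip_width: 0.0635
gripper_force: 27.7
```

Call:
move_arm(
  moves=[
    {"grip": 0.5, "travel": [0, 0, -2], "roll": 0},
    {"grip": 0.5, "travel": [0.1, 0, -5], "roll": 0},
    {"grip": 0.5, "travel": [0.2, 0, -9], "roll": 0},
    {"grip": 0.5, "travel": [0.2, 0, -10], "roll": 0},
    {"grip": 0.5, "travel": [0.2, 0, -10], "roll": 0},
    {"grip": 0.5, "travel": [0.2, 0, -10], "roll": 0},
    {"grip": 0.5, "travel": [0.2, 0, -10], "roll": 0},
    {"grip": 0.5, "travel": [0.2, 0, -10], "roll": 0},
    {"grip": 0.5, "travel": [0.2, 0, -10], "roll": 0},
    {"grip": 0.5, "travel": [0.2, 0, -10], "roll": 0},
  ],
)

```text
time: 33.1
ee_pos: [0.5443, 0.0516, 0.1951]
ee_rot: [-3.14, -0.02, 1.765]
force: [0.1, 0.6, -6.4]
grip_width: 0.0634
gripper_force: 29.4
```

Call:
move_arm(
  moves=[
    {"grip": 0.5, "travel": [0.2, 0, -10], "roll": 0},
    {"grip": 0.5, "travel": [0.2, 0, -10], "roll": 0},
    {"grip": 0.5, "travel": [0.2, 0, -10], "roll": 0},
    {"grip": 0.5, "travel": [0.2, 0, -10], "roll": 0},
    {"grip": 0.5, "travel": [0.2, 0, -8], "roll": 0},
    {"grip": 0.5, "travel": [0.1, 0, -4], "roll": 0},
    {"grip": 0.5, "travel": [0, 0, -2], "roll": 0},
    {"grip": 0.5, "travel": [0, 0, 0], "roll": 0},
    {"grip": 0.5, "travel": [0, 0, 0], "roll": 0},
    {"grip": 0.5, "travel": [0, 0, 0], "roll": 0},
  ],
)

```text
time: 34.1
ee_pos: [0.5443, 0.0517, 0.2479]
ee_rot: [-3.139, -0.02, 1.765]
force: [0.7, -0.4, -7.4]
grip_width: 0.0634
gripper_force: 29.5
```

```bash
python3 w.py f1
```

```text
34.35 [0.54436957 0.05169041 0.2481149 ] [-3.13949723 -0.01975381  1.7645535 ] [  0.24  -0.15  -5.93  29.53 -81.3   51.25] [0.61 0.33 0.46 0.   0.04 0.02] [-0.02625264 -0.01894429 -0.02012962]
```

View pics/f1.png

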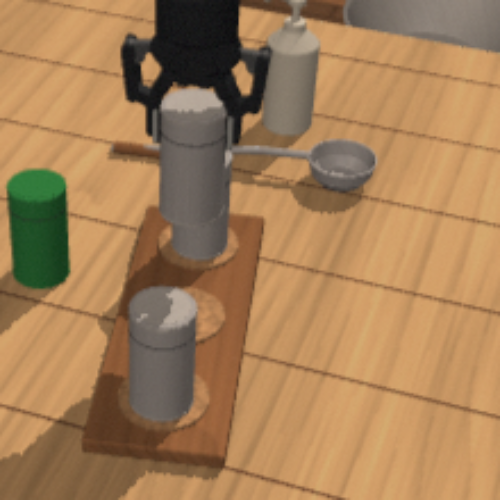

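The middle tin hangs upright (192,160 in the crop), with its underside about 0.16 m up, and both others are on their mats. I hand it in.

```bash
python3 -c "
from bench import finish_job
print(finish_job())"
```

```text
the job is handed in; nothing more can be done
None
```

The middle tin was the heaviest (about 0.64 kg, against roughly 0.25 kg for the left and right ones, which are back on their mats); it is held upright and still, its underside about 14 cm above the board, and the job is handed in.

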